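# Turn a painted panel over in the flip chute

## Robot

A 7-joint arm with a two-finger parallel gripper is mounted at the origin on a cart in front of the work surface, level with it; the furniture and walls round the work are solid. World frame = base frame: x ahead of the robot, y to its left, z up, the work surface at z = 0. Lengths are in m, angles in rad, forces in N, time in s.
With the tool pointing down it reaches from about 0.4 to 0.85 m from the base axis. Payload 4.5 kg.
Tool frame: the origin (TCP) lies midway between the tips of the shut fingers; the grasp point (between the pads) lies 19 mm behind it; z points along the fingers, y is the line along which they close (so a half turn about z gives the same grasp; the last joint's range is limited). The gripper opens to 85 mm and grips with 20 to 120 N. Pads are 22 mm wide; open, the fingers measure 114 mm over their backs; the gripper's body (76 mm by 85 mm) begins 54 mm behind the grasp point. The pads swing forward as they close: fully open they stand 13 mm farther back than shut.
Start: joints at [-1.278, 0.689, -0.195, 1.565, 0.157, 0.902, -0.215], TCP at [0.16, 0.604, 0.231] pointing down, gripper open.
Joint ranges: [-3.01, 3.01], [-0.46, 2.08], [-1.47, 1.51], [0.13, 2.56], [-1, 4.14], [0.04, 2.09], [-2.66, 2.66]. Speed limits (rad/s): [2.57, 2.57, 3.14, 3.14, 3.14, 3.14, 3.14].

## Interface

Orientations are given as a unit quaternion [x, y, z, w].
In Python, from rig import manip gives the robot as it stands.
- The arm moves only by the shell command python3 -m handwheel 'ROWS' [FORCE]. ROWS is JSON, a list that holds one entry, the list of rows, each a list of 7 numbers: the turn, a rotation vector about the tool's x, y, z normalised to -1 to 1, where 1 is 90 degrees, then the shift along the tool's x, y, z normalised to -1 to 1, where 1 is 0.2 m, then the closure, from -1 (fully open) to 1 (shut). In form: [[[rx, ry, rz, dx, dy, dz, hand], ...]]. A call has 1 to 12 rows; each row is the pose to reach, as a shift and turn from the pose commanded when the call began, along the tool's axes at that moment; what a row does not reach only later rows make up. A row lasts 1/12 s, in which the tool goes at most 41.7 mm and 7.16 degrees, less where a joint would pass 70% of its speed; a pose out of reach is approached as far as the arm can. A call with a number of a shift or a turn outside -1 to 1 is refused whole. A call with a gripper value outside its range is refused whole. The fingers move at their own pace and stop on an object; FORCE is the grip in N (left out, the last holds). Time passes only in rows, so rows that repeat a pose let the fingers close. It gives the time, the measured TCP pose, the force, the opening and the grip force at its end, in the units of the state.
- manip.read_state(): the state, without advancing time (a new reading comes with each control period).
- manip.grab_frame(name): name is "scene" or "top"; returns a dict with "color" (420x560x3 uint8, red, green, blue), "z_map" (420x560 float32, m along the optical axis (not along the pixel's ray), 0 where there is no reading), "fx", "fy", "cx", "cy" (pixels), "k1" (the pictures are not rectified: a ray, as slopes to the right and down, at radius r is drawn at 1 + k1 r^2 times it, then the intrinsics apply), "world_from_camera" (4x4, takes a point from camera to world coordinates). Camera axes: x right, y up, looking along -z (the intrinsics and any distortion apply to the point x, -y, -z); pixel columns grow to the right and rows downward; lengths in m; the calibration is good to about 2 mm. A picture is of the moment at which its call begins.
- manip.job_done(): hands the job in; it is judged then, once.
Trained networks look in a picture, given as the dict that the camera call returned (one of the last four; its "shot" number tells which), for a name from the list of things; names that differ only in an ending like _2 or _b are one class to them, and where a whole thing is asked for, a point or a joint stands for the part that bears it (a point fixed in the world has none). Each returns a list of dicts, best first, with "p" (0 to 1); they miss things now and then, are a little off and sometimes report something else, mostly with a low value. They report only what shows in the picture. A call takes as long as a camera call. They do not tell look-alikes from the thing itself.
- manip.recognise(target, picture): "extent" ([left, top, right, bottom] in pixels, round what is visible of it).
The state is a dict: "clock": time; "joint_pos": joint angles; "joint_vel": joint speeds; "tau": joint torques, N m; "tool_pos": TCP position; "eef_rot": TCP orientation; "wrist_force": force on the tool from outside, world axes, zero at the start; "torque": the same for the moment, N m; "finger_gap": opening from 0.0 (shut) to 1.0 (fully open); "gripper_force": force on a finger pad.
Only numpy, scipy, OpenCV 4.12 (cv2) and the standard library are available. Lean on these libraries where they do the work, as an engineer would, in place of code of your own. Each camera call takes 0.05 s, during which the arm holds its last target. There are 200 camera calls.

## Task

The painted side of the orange panel is done and its bare back is next. Lay the orange panel, painted side up, on the loading ledge on top of the turnover chute, then push it over the ledge's edge into the slot so that the chute flips it and it lies painted side down in the catch tray below. Leave the blue and the green panel where they are.

Things in the scene. Friction and masses are not known exactly. Their poses are not given: they have to be found in the camera images.
- orange_panel: Small rigid panel, 60 mm long (its x) x 44 mm wide (its y) x 10 mm thick, about 35 g: one face painted orange with a white border, the other face and the edges bare brown wood. Origin at the centre of the bare face; z points out of the painted face (10 mm from the origin). It starts flat on the desk, painted side up; grip it across its 44 mm width.
- blue_panel: The same make as the orange panel (60 x 44 x 10 mm, 35 g, same origin and axes) but its painted face is blue; a bystander, leave it where it lies.
- green_panel: The same make as the orange panel (60 x 44 x 10 mm, 35 g, same origin and axes) but its painted face is green; a bystander, leave it where it lies.
- chute: Turnover chute of pale wood and white laminate, 280 x 120 mm, fixed to the desk. Origin on the desk below the lip of its loading ledge, midway across; x = level direction in which a panel is pushed over the lip, z up. A panel whose middle passes the lip tips nose first into the slot, slides down round a bend and comes out under the ledge upside down. Slippery (friction 0.15 with the panels).
- ledge_lip (a point): Middle of the loading ledge's lip, on its top face, 205 mm above the desk; axes as the chute's. The flat ledge runs from x = -110 to 0 mm, y = -60 to +60 mm, open on three sides; two dark lines 50 mm apart mark the panel's place (middle near x = -40 mm, long side along x). Beyond the lip: slot, x = 0 to 52 mm, 84 mm wide; its clear sides and back wall rise 18 mm above the ledge.
- catch_tray (a point): On the floor of the chute's catch tray where the panel usually stops, midway across, 8 mm above the desk; axes as the chute's. The tray is 84 mm wide between sides 34 mm high, its floor falls 4 degrees towards -x and ends at a 28 mm high stop at x = -62 mm; towards +x it runs in under the ledge (whose near edge is above x = +50 mm) to the foot of the ramp.
Mind the look-alikes: they are no part of the job. What is shaped like the orange_panel but pink or yellow is not meant.

How it is judged:
On the way, in this order (a step that is already met when the one before it is completed fails the run):
1. the orange panel lies flat, painted side up, on the loading ledge (x of orange_panel in the frame of chute between -0.085 and -0.015 m and y of orange_panel in the frame of chute between -0.035 and 0.035 m and z of orange_panel in the frame of chute between 0.2 and 0.21 m and angle between orange_panel's own z axis and vertical below 0.17 rad), for 0.3 s.
2. the orange panel goes down through the slot (x of orange_panel in the frame of chute between 0.003 and 0.055 m and y of orange_panel in the frame of chute between -0.045 and 0.045 m and z of orange_panel in the frame of chute between 0.045 and 0.175 m).
At the end, for the whole second after the job is handed in: The orange panel lies still in the chute's catch tray, painted side down and within 11 degrees of level; the blue and green panels are within 20 mm of where they started (x of orange_panel in the frame of chute between -0.222 and 0.01 m and y of orange_panel in the frame of chute between -0.045 and 0.045 m and z of orange_panel in the frame of chute between 0 and 0.05 m and angle between orange_panel's own z axis and vertical above 2.94 rad and linear speed of orange_panel below 0.02 m/s and angular speed of orange_panel below 0.2 rad/s and distance of each of blue_panel, green_panel from where it was at the start of the episode below 0.02 m); the robot touches nothing.
It fails at once if the blue or the green panel is moved by more than 20 mm (distance of any of blue_panel, green_panel from where it was at the start of the episode above 0.02 m).
It also fails if it takes over 42 s, if anything falls off the work surface, if the arm or the gripper's body presses on something with over 40 N, if the wrist force passes 120 N, or if a joint passes its speed limit or range.

## Working session

There is one attempt and no reset: what is moved stays moved. The work goes in short steps, Python scripts to look and compute and a shell command to move; the robot and the scene stay as the last step left them, time stands still between calls to the robot, and variables do not carry over. Pictures are saved under pics/ and viewed, at most 10 in all, crops included, and the job is handed in when it is done.

```bash
mkdir -p pics
cat > h.py <<'E'
import numpy as np, cv2
from rig import manip
from scipy.spatial.transform import Rotation as R
def pt(f,u,v,z=None):
    a=np.array([(u-f['cx'])/f['fx'],(v-f['cy'])/f['fy']]);s=a.copy()
    for _ in range(8): s=a/(1+f['k1']*(s@s))
    d=np.array([s[0],-s[1],-1.]);T=np.array(f['world_from_camera'])
    if z is None: return (T@np.r_[d*f['z_map'][int(v),int(u)],1])[:3]
    w=T[:3,:3]@d;return T[:3,3]+w*(z-T[2,3])/w[2]
def save(f,n): cv2.imwrite('pics/'+n,f['color'][:,:,::-1])
E
python3 - <<'E'
from h import *
for n in('scene','top'):
    f=manip.grab_frame(n);save(f,n+'1.png')
    for t in('orange_panel','blue_panel','green_panel','chute'):
        for r in manip.recognise(t,f)[:6]:
            e=r['extent'];u,v=(e[0]+e[2])/2,(e[1]+e[3])/2
            print(n,t,round(r['p'],2),np.round(e),pt(f,u,v).round(3))
s=manip.read_state();print(s)
E
```

```text
scene orange_panel 0.8 [180. 234. 207. 260.] [0.409 0.249 0.009]
scene orange_panel 0.66 [236. 200. 263. 218.] [0.603 0.229 0.012]
scene blue_panel 0.73 [187. 201. 213. 224.] [0.507 0.328 0.007]
scene green_panel 0.62 [226. 237. 252. 261.] [0.483 0.158 0.006]
top orange_panel 0.81 [258. 202. 284. 222.] [0.625 0.109 0.012]
top orange_panel 0.8 [207. 208. 234. 234.] [0.604 0.234 0.005]
top orange_panel 0.66 [196. 293. 224. 307.] [0.412 0.257 0.007]
top blue_panel 0.88 [175. 252. 190. 274.] [0.5   0.326 0.008]
top green_panel 0.66 [239. 259. 265. 285.] [0.478 0.157 0.006]
top green_panel 0.16 [211. 210. 236. 233.] [0.602 0.226 0.011]
top chute 0.65 [352. 127. 418. 241.] [ 0.649 -0.137  0.204]
{'clock': 0.5, 'joint_pos': array([-1.27818974,  0.68914436, -0.19460416,  1.56534704,  0.15731689,
        0.90249218, -0.21505695]), 'joint_vel': array([ 0.0010978 , -0.00048272,  0.00101981,  0.00070482,  0.00015247,
       -0.00042792, -0.00069554]), 'tau': array([ 6.92440371e-04, -5.39136243e+01, -1.26525477e+00, -1.58735150e+01,
        1.00301320e-02,  2.47438344e-03, -7.70442909e-06]), 'tool_pos': array([0.15993125, 0.60418703, 0.23127654]), 'eef_rot': array([ 1.29000364e-01,  9.91644546e-01, -2.29279196e-06,  2.04756996e-07]), 'wrist_force': array([-0.23219022,  0.82892613,  0.0741755 ]), 'torque': array([-0.00680726,  0.0309052 ,  0.04673942]), 'gripper_force': 0.0, 'finger_gap': 1.0057682539638308}
```

```bash
python3 -c "
import cv2,numpy as np
cv2.imwrite('pics/dummy.png',np.zeros((2,2)))"; ls pics
```

```text
dummy.png
scene1.png
top1.png[ WARN:0@0.005] global loadsave.cpp:1063 imwrite_ Unsupported depth image for selected encoder is fallbacked to CV_8U.
```

View pics/top1.png

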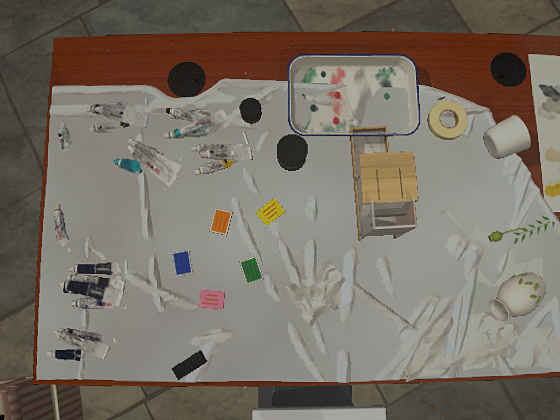

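View pics/scene1.png

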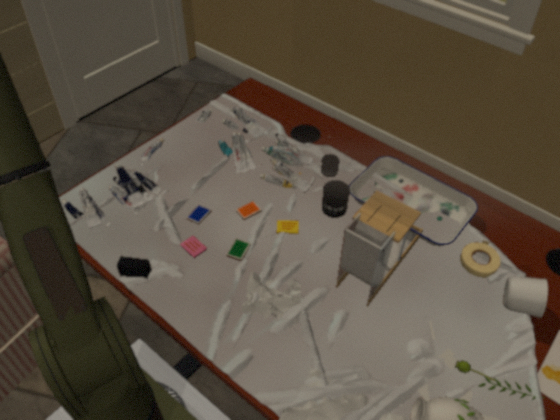

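Top view: the chute's ledge is at about (388,177), its slot at (387,217), nearer the robot, and its tray at (368,138). So the chute's x points roughly toward the robot.
Candidates: orange (221,221), yellow (271,211), pink (211,300), blue (182,263), green (251,270). I choose (221,221), and will check it in a crop.

Run:
```python
from h import *
f=manip.grab_frame('top')
c=f['color'];hsv=cv2.cvtColor(c,cv2.COLOR_RGB2HSV)
a=cv2.resize(c[200:245,195:255],None,fx=6,fy=6,interpolation=cv2.INTER_CUBIC)
b=cv2.resize(c[120:245,340:430],None,fx=4.4,fy=4.4,interpolation=cv2.INTER_CUBIC)
o=np.zeros((max(a.shape[0],b.shape[0]),a.shape[1]+b.shape[1],3),np.uint8);o[:a.shape[0],:a.shape[1]]=a;o[:b.shape[0],a.shape[1]:]=b
cv2.imwrite('pics/crop.png',o[:,:,::-1])
print('hsv',hsv[221,221],hsv[211,271],hsv[300,211])
m=np.zeros(c.shape[:2],bool);m[200:245,200:245]=True
# panel: orange mask
k=m&(hsv[...,1]>110)&(hsv[...,2]>80)
vs,us=np.nonzero(k)
P=np.array([pt(f,u,v,0.01) for u,v in zip(us,vs)],np.float32)
print('orange',len(P),cv2.minAreaRect(P[:,:2]*1000),P.mean(0))
Q=np.array([np.r_[pt(f,u,v),u,v] for v in range(120,250) for u in range(340,430) if f['z_map'][v,u]>0],np.float32)
L=Q[(Q[:,2]>.198)&(Q[:,2]<.212)]
print('ledge',len(L),cv2.minAreaRect(L[:,:2]*1000),np.median(L[:,2]))
H=Q[(Q[:,2]>.215)];print('high',len(H),H[:,2].max(),cv2.minAreaRect(H[:,:2]*1000))
A=Q[Q[:,2]>.03];print('all',cv2.minAreaRect(A[:,:2]*1000))
for n in('chute','ledge_lip','catch_tray'):print(n,manip.recognise(n,f)[:2])
# wooden ledge by colour
k=np.zeros(c.shape[:2],bool);k[145:210,350:425]=True;k&=(hsv[...,1]>75)&(hsv[...,2]>130)
vs,us=np.nonzero(k);W=np.array([pt(f,u,v,.205) for u,v in zip(us,vs)],np.float32)
print('wood',cv2.minAreaRect(W[:,:2]*1000))
```

```text
hsv [ 12 200 162] [  9 199 158] [  0 107 164]
orange 327 ((602.3236083984375, 233.37896728515625), (40.277862548828125, 61.011722564697266), 73.06717681884766) [0.60291183 0.23381925 0.00999999]
ledge 2962 ((637.7918701171875, -146.34292602539062), (169.32040405273438, 120.6026611328125), 2.778136730194092) 0.20460938
high 271 0.22733925 ((584.7620849609375, -148.5236358642578), (62.9624137878418, 93.48135375976562), 2.921962022781372)
all ((698.9915771484375, -178.9132537841797), (288.4331970214844, 203.50921630859375), 6.311855316162109)
chute [{'extent': [349.4, 126.0, 419.6, 238.9], 'p': 0.69}]
ledge_lip [{'extent': [349.5, 127.7, 418.0, 240.2], 'p': 0.92}, {'extent': [239.2, 257.7, 264.9, 281.8], 'p': 0.74}]
catch_tray [{'extent': [350.0, 124.2, 417.1, 240.3], 'p': 0.75}]
wood ((665.6791381835938, -136.74713134765625), (137.8189697265625, 140.16595458984375), 89.74882507324219)
```

View pics/crop.png

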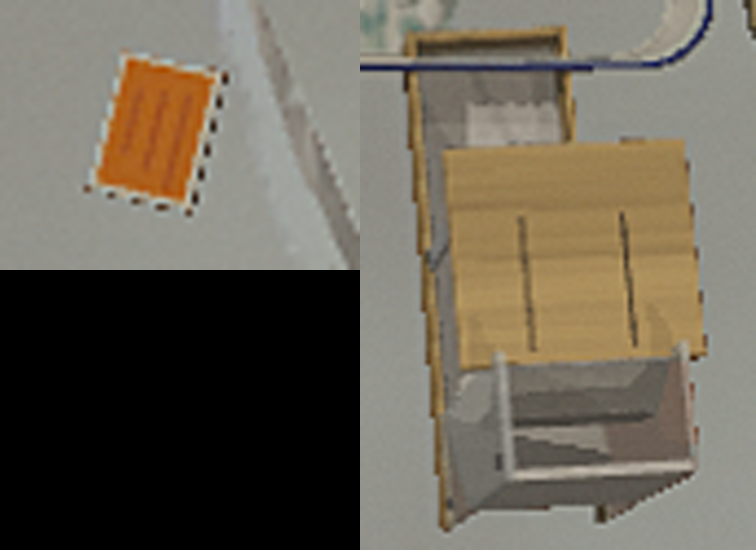

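The crop shows the orange panel with its white border at top pixel (221,221), so that choice holds. The ledge corners and the two marking lines are also clear, so I'll convert them to world positions.

```bash
cat >> h.py <<'E'
def plan(p,xdeg):
    s=manip.read_state();r=R.from_quat(s['eef_rot']);M=r.as_matrix()
    c,n=np.cos(np.radians(xdeg)),np.sin(np.radians(xdeg))
    G=np.array([[c,n,0],[n,-c,0],[0,0,-1]])
    print('turn',((r.inv()*R.from_matrix(G)).as_rotvec()/(np.pi/2)).round(3),'shift',(M.T@(np.array(p)-s['tool_pos'])/.2).round(3),'at',s['tool_pos'].round(4),'xdeg',np.degrees(np.arctan2(M[1,0],M[0,0])).round(2),'t',s['clock'],'F',s['wrist_force'].round(1),'gap',s['finger_gap'],s['gripper_force'])
E
python3 - <<'E'
from h import *
f=manip.grab_frame('top')
W={}
for n,(x,y) in dict(FL=(445,152),FR=(685,140),NL=(465,368),NR=(705,353),l1a=(520,215),l1b=(533,350),l2a=(621,212),l2b=(636,347)).items():
    W[n]=pt(f,340+(x-360)/4.4,120+y/4.4,.205)[:2];print(n,W[n].round(4))
for a,b in(('NL','FL'),('NR','FR'),('l1b','l1a'),('l2b','l2a')):
    d=W[a]-W[b];print(a,b,np.linalg.norm(d),np.degrees(np.arctan2(d[1],d[0])))
d=W['NL']-W['NR'];print(np.linalg.norm(d),np.degrees(np.arctan2(d[1],d[0])),'lip',(W['NL']+W['NR'])/2)
s=f=manip.grab_frame('scene');hsv=cv2.cvtColor(f['color'],cv2.COLOR_RGB2HSV)
k=np.zeros(hsv.shape[:2],bool);k[195:225,225:270]=True;k&=(hsv[...,0]<18)&(hsv[...,1]>140)
vs,us=np.nonzero(k);P=np.array([pt(f,u,v,0.01) for u,v in zip(us,vs)],np.float32)
print('orange scene',len(P),cv2.minAreaRect(P[:,:2]*1000))
plan([.603,.234,.231],163)
E
```

```text
FL [ 0.7148 -0.0836]
FR [ 0.7203 -0.2023]
NL [ 0.6079 -0.0893]
NR [ 0.6141 -0.2062]
l1a [ 0.683 -0.119]
l1b [ 0.6163 -0.1225]
l2a [ 0.6842 -0.1686]
l2b [ 0.6174 -0.1726]
NL FL 0.107053316264682 -176.93585873349951
NR FR 0.10627285003786857 -177.88345490934734
l1b l1a 0.0667429189105699 -176.9928833309194
l2b l2a 0.06695788360465585 -176.57715320061632
0.1170066663308323 93.06750158371185 lip [ 0.61098941 -0.14776207]
orange scene 179 ((600.67724609375, 233.58734130859375), (36.75773239135742, 50.98463439941406), 75.99430084228516)
turn [0.    0.    0.024] shift [-2.615e+00 -1.223e+00  2.000e-03] at [0.1599 0.6042 0.2313] xdeg 165.18 t 0.8 F [ 0.4 -0.6  0.8] gap 0.9985439156248124 0.0
```

Chute: lip at about (0.611, -0.148), pushing direction -177°, and the edge lengths match 110 x 120 mm. The orange panel is at (0.602, 0.2335) with its long axis at about -15.5°, already nearly in line with the tool.

```bash
python3 -m handwheel '[[[0,0,0.01,-0.87,-0.41,0,-0.4],[0,0,0.01,-0.87,-0.41,0,-0.4],[0,0,0.01,-0.87,-0.41,0,-0.4],[0,0,0.01,-0.87,-0.41,0,-0.4],[0,0,0.01,-0.87,-0.41,0,-0.4]]]' 40 && python3 -m handwheel '[[[0,0,0,-0.87,-0.41,0,-0.4],[0,0,0,-0.87,-0.41,0,-0.4],[0,0,0,-0.87,-0.41,0,-0.4],[0,0,0,-0.87,-0.41,0,-0.4],[0,0,0,-0.87,-0.41,0,-0.4]]]' && python3 -m handwheel '[[[0,0,0,-0.87,-0.41,0.65,-0.4],[0,0,0,-0.87,-0.41,0.65,-0.4],[0,0,0,-0.87,-0.41,0.65,-0.4],[0,0,0,-0.87,-0.41,0.65,-0.4],[0,0,0,-0.87,-0.41,0.65,-0.4],[0,0,0,-0.87,-0.41,0.65,-0.4],[0,0,0,-0.87,-0.41,0.65,-0.4],[0,0,0,-0.87,-0.41,0.65,-0.4]]]'
python3 - <<'E'
from h import *
plan([.602,.2335,.0],164.5)
f=manip.grab_frame('scene')
cv2.imwrite('pics/close.png',cv2.resize(f['color'][150:270,180:330],None,fx=4,fy=4)[:,:,::-1])
E
```

```text
clock: 1.22
tool_pos: [0.3116, 0.4763, 0.2313]
eef_rot: [0.139, 0.99, -0.001, 0.001]
wrist_force: [0.6, -0.6, -0.3]
finger_gap: 0.697
gripper_force: 0.0
clock: 1.63
tool_pos: [0.4566, 0.3497, 0.2313]
eef_rot: [0.14, 0.99, -0.001, 0.001]
wrist_force: [0.3, -0.7, -0.4]
finger_gap: 0.699
gripper_force: 0.0
clock: 2.3
tool_pos: [0.598, 0.2264, 0.1001]
eef_rot: [0.138, 0.99, -0.001, -0.001]
wrist_force: [-0.8, 0.4, -0.2]
finger_gap: 0.697
gripper_force: 0.0
turn [-0.001 -0.001 -0.004] shift [-0.01  0.04  0.5 ] at [0.598  0.2264 0.1001] xdeg 164.1 t 2.3 F [-0.8  0.4 -0.2] gap 0.6970993873332382 0.0
```

View pics/close.png

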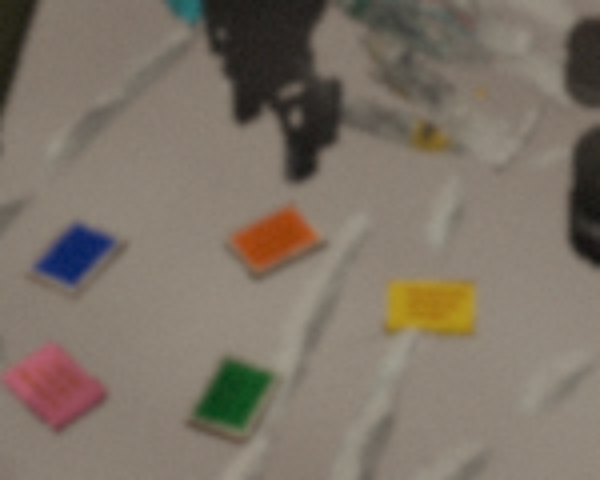

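The gripper hovers open above the orange panel (crop 275,240), with blue (75,255), green (235,395) and yellow (432,305) all clear of it. I'll descend.

```bash
python3 -m handwheel '[[[0,0,-0.004,-0.01,0.04,0.2,-0.4],[0,0,-0.004,-0.01,0.04,0.4,-0.4],[0,0,-0.004,-0.01,0.04,0.47,-0.4],[0,0,-0.004,-0.01,0.04,0.47,-0.4]]]' && python3 -m handwheel '[[[0,0,0,0,0,0.01,-0.4],[0,0,0,0,0,0.025,-0.4],[0,0,0,0,0,0.025,-0.4]]]'
python3 - <<'E'
from h import *
plan([.602,.2335,.0],164.5)
f=manip.grab_frame('scene')
cv2.imwrite('pics/close2.png',cv2.resize(f['color'][150:270,180:330],None,fx=4,fy=4)[:,:,::-1])
E
```

```text
clock: 2.68
tool_pos: [0.598, 0.2359, 0.0045]
eef_rot: [0.132, 0.991, -0.002, -0.003]
wrist_force: [-0.2, -0.7, 0.7]
finger_gap: 0.701
gripper_force: 0.0
clock: 2.93
tool_pos: [0.6029, 0.2362, 0.0042]
eef_rot: [0.134, 0.991, 0.001, 0.001]
wrist_force: [-0.1, 0.1, -0.5]
finger_gap: 0.696
gripper_force: 0.0
turn [0.001 0.002 0.002] shift [ 0.001 -0.014  0.021] at [0.6029 0.2362 0.0042] xdeg 164.64 t 2.9333 F [-0.1  0.1 -0.5] gap 0.6959455845822848 0.0
```

```bash
python3 -m handwheel '[[[0,0,0,0,-0.012,0.02,-0.4],[0,0,0,0,-0.012,0.02,-0.4],[0,0,0,0,-0.012,0.02,0.1],[0,0,0,0,-0.012,0.02,0.3],[0,0,0,0,-0.012,0.02,0.4],[0,0,0,0,-0.012,0.02,0.4],[0,0,0,0,-0.012,0.02,0.4]]]' 40
python3 - <<'E'
from h import *
plan([.602,.2335,.0],164.5)
E
```

```text
clock: 3.57
tool_pos: [0.6014, 0.233, -0.0013]
eef_rot: [0.134, 0.991, 0.0, 0.0]
wrist_force: [-0.1, -0.6, 4.7]
finger_gap: 0.497
gripper_force: 41.5
turn [0.    0.    0.001] shift [-0.002  0.003 -0.007] at [ 0.6014  0.233  -0.0013] xdeg 164.62 t 3.5667 F [-0.1 -0.6  4.7] gap 0.49737838246607685 41.54920220375061
```

Gripped: 42 mm gap at 41 N. Now I'll lift and carry.

```bash
python3 -m handwheel '[[[0,0,0,0,0,-0.1,0.4],[0,0,0,0,0,-0.3,0.4],[0,0,0,0,0,-1,0.4],[0,0,0,0,0,-1,0.4],[0,0,0,0,0,-1,0.4],[0,0,0,0,0,-1,0.4],[0,0,0,0,0,-1,0.4]]]'
python3 - <<'E'
from h import *
plan([.651,-.146,.275],183)
E
```

```text
clock: 4.15
tool_pos: [0.6038, 0.2347, 0.2034]
eef_rot: [0.134, 0.991, 0.003, 0.004]
wrist_force: [0.3, 0.4, -0.7]
finger_gap: 0.502
gripper_force: 41.0
turn [ 0.003  0.005 -0.204] shift [-0.735 -1.771 -0.364] at [0.6038 0.2347 0.2034] xdeg 164.62 t 4.15 F [ 0.3  0.4 -0.7] gap 0.5016355160240461 41.02550446987152
```

```bash
python3 -m handwheel '[[[0,0,0,-0.37,-0.89,-0.37,0.4],[0,0,0,-0.37,-0.89,-0.37,0.4],[0,0,0,-0.37,-0.89,-0.37,0.4],[0,0,0,-0.37,-0.89,-0.37,0.4],[0,0,0,-0.37,-0.89,-0.37,0.4],[0,0,0,-0.37,-0.89,-0.37,0.4]]]' && python3 -m handwheel '[[[0,0,-0.204,-0.37,-0.88,0,0.4],[0,0,-0.204,-0.37,-0.88,0,0.4],[0,0,-0.204,-0.37,-0.88,0,0.4],[0,0,-0.204,-0.37,-0.88,0,0.4],[0,0,-0.204,-0.37,-0.88,0,0.4],[0,0,-0.204,-0.37,-0.88,0,0.4],[0,0,-0.204,-0.37,-0.88,0,0.4],[0,0,-0.204,-0.37,-0.88,0,0.4]]]'
python3 - <<'E'
from h import *
plan([.651,-.146,.206],183)
f=manip.grab_frame('scene')
cv2.imwrite('pics/close3.png',cv2.resize(f['color'][150:300,310:450],None,fx=4,fy=4)[:,:,::-1])
E
```

```text
clock: 4.65
tool_pos: [0.6275, 0.0293, 0.2733]
eef_rot: [0.141, 0.99, -0.004, 0.002]
wrist_force: [0.4, -2.6, -0.6]
finger_gap: 0.502
gripper_force: 41.0
clock: 5.32
tool_pos: [0.6495, -0.1458, 0.2709]
eef_rot: [-0.027, 1.0, 0.001, -0.001]
wrist_force: [-1.2, 0.9, -0.9]
finger_gap: 0.502
gripper_force: 41.0
turn [ 0.001 -0.001  0.001] shift [-0.008 -0.002  0.324] at [ 0.6495 -0.1458  0.2709] xdeg -176.93 t 5.3167 F [-1.2  0.9 -0.9] gap 0.5015754772692914 41.047073006629944
```

View pics/close3.png

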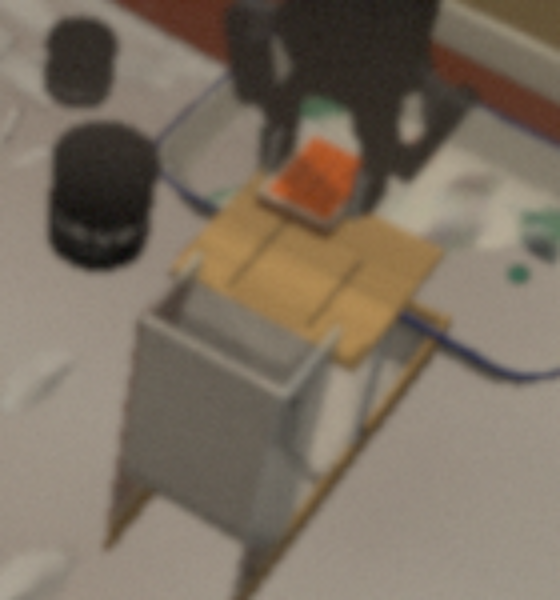

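The panel is held level, painted side up, above the ledge (crop 315,185) and lined up with the marks (255,250) and (335,290). Now I'll lower it.

```bash
python3 -m handwheel '[[[0,0,0,0,0,0.15,0.4],[0,0,0,0,0,0.28,0.4],[0,0,0,0,0,0.32,0.4],[0,0,0,0,0,0.32,0.4],[0,0,0,0,0,0.32,0.4]]]'; python3 -c "
from h import *
plan([.651,-.146,.204],183)"
```

```text
clock: 5.78
tool_pos: [0.6505, -0.1462, 0.2088]
eef_rot: [-0.027, 1.0, 0.0, 0.0]
wrist_force: [0.8, -0.0, 0.5]
finger_gap: 0.496
gripper_force: 41.3
turn [0.    0.    0.001] shift [-0.002  0.001  0.024] at [ 0.6505 -0.1462  0.2088] xdeg -176.91 t 5.7833 F [ 0.8 -0.   0.5] gap 0.49641937881055437 41.25607073307037
```

```bash
python3 -m handwheel '[[[0,0,0,0,0,0.015,0.4],[0,0,0,0,0,0.025,0.4],[0,0,0,0,0,0.025,0.4],[0,0,0,0,0,0.025,0.4]]]'; python3 -c "
from h import *
plan([.651,-.146,.204],183)"
```

```text
clock: 6.12
tool_pos: [0.6503, -0.1476, 0.2039]
eef_rot: [-0.026, 1.0, -0.0, 0.0]
wrist_force: [-0.1, 0.6, -0.6]
finger_gap: 0.499
gripper_force: 41.3
turn [-0.     0.001 -0.   ] shift [-0.004  0.008 -0.001] at [ 0.6503 -0.1476  0.2039] xdeg -177.01 t 6.1167 F [-0.1  0.6 -0.6] gap 0.49858632564221916 41.255030035972595
```

```bash
python3 -m handwheel '[[[0,0,0,0,0,0.008,0.4],[0,0,0,0,0,0.008,0.4]]]' && python3 -m handwheel '[[[0,0,0,0,0,0,0.0],[0,0,0,0,0,0,-0.3],[0,0,0,0,0,0,-0.3],[0,0,0,0,0,0,-0.3],[0,0,0,0,0,0,-0.3]]]' && python3 -m handwheel '[[[0,0,0,0,0,-0.1,-0.3],[0,0,0,0,0,-0.3,-0.3],[0,0,0,0,0,-0.35,-0.3],[0,0,0,0,0,-0.35,-0.3]]]'
python3 - <<'E'
from h import *
plan([.735,-.142,.275],183)
f=manip.grab_frame('scene')
cv2.imwrite('pics/close4.png',cv2.resize(f['color'][150:300,310:450],None,fx=4,fy=4)[:,:,::-1])
hsv=cv2.cvtColor(f['color'],cv2.COLOR_RGB2HSV)
k=np.zeros(hsv.shape[:2],bool);k[180:240,360:430]=True;k&=(hsv[...,0]<14)&(hsv[...,1]>170)
vs,us=np.nonzero(k);P=np.array([pt(f,u,v,0.215) for u,v in zip(us,vs)],np.float32)
print('orange scene',len(P),cv2.minAreaRect(P[:,:2]*1000))
E
```

```text
clock: 6.28
tool_pos: [0.6513, -0.1475, 0.2037]
eef_rot: [-0.026, 1.0, -0.0, 0.002]
wrist_force: [-0.7, 0.4, 7.5]
finger_gap: 0.503
gripper_force: 42.0
clock: 6.7
tool_pos: [0.6499, -0.1476, 0.2014]
eef_rot: [-0.026, 1.0, 0.0, -0.0]
wrist_force: [0.7, -0.5, 0.3]
finger_gap: 0.655
gripper_force: 0.0
clock: 7.03
tool_pos: [0.6526, -0.1474, 0.2758]
eef_rot: [-0.026, 1.0, -0.0, 0.004]
wrist_force: [-0.1, -0.1, 0.4]
finger_gap: 0.648
gripper_force: 0.0
turn [-0.001  0.005 -0.   ] shift [-0.413  0.006  0.008] at [ 0.6526 -0.1474  0.2758] xdeg -177.03 t 7.0333 F [-0.1 -0.1  0.4] gap 0.6480153040420216 0.0
orange scene 230 ((651.029541015625, -148.68362426757812), (47.501399993896484, 33.119625091552734), 3.3215677738189697)
```

View pics/close4.png

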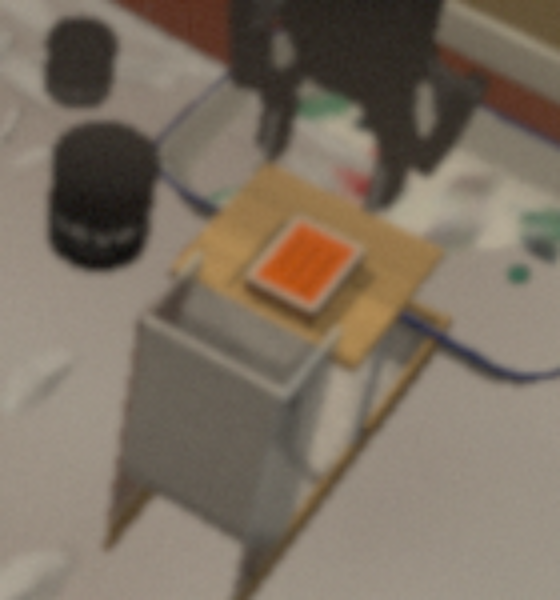

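The orange panel lies flat, painted side up, between the marks (crop 305,265), at world (0.651, -0.1485). Next I'll shut the fingers, go behind it and come down.

```bash
python3 -m handwheel '[[[0,0,0,-0.41,0,0,1],[0,0,0,-0.41,0,0,1],[0,0,0,-0.41,0,0,1],[0,0,0,-0.41,0,0,1],[0,0,0,-0.41,0,0.1,1],[0,0,0,-0.41,0,0.2,1],[0,0,0,-0.41,0,0.3,1],[0,0,0,-0.41,0,0.325,1],[0,0,0,-0.41,0,0.325,1],[0,0,0,-0.41,0,0.325,1]]]'
python3 - <<'E'
from h import *
plan([.692,-.1465,.2095],183)
E
```

```text
clock: 7.92
tool_pos: [0.7313, -0.1435, 0.2072]
eef_rot: [-0.026, 1.0, -0.0, -0.0]
wrist_force: [-0.1, -0.4, 0.4]
finger_gap: 0.001
gripper_force: 0.0
turn [-0. -0. -0.] shift [ 0.197 -0.005 -0.012] at [ 0.7313 -0.1435  0.2072] xdeg -177.02 t 7.9167 F [-0.1 -0.4  0.4] gap 0.0010890819086654432 0.0
```

```bash
python3 -m handwheel '[[[0,0,0,0.06,0,-0.012,1],[0,0,0,0.12,0,-0.012,1],[0,0,0,0.17,0,-0.012,1],[0,0,0,0.2,0,-0.012,1],[0,0,0,0.23,0,-0.012,1],[0,0,0,0.26,0,-0.012,1],[0,0,0,0.29,0,-0.012,1],[0,0,0,0.32,0,-0.012,1],[0,0,0,0.35,0,-0.012,1],[0,0,0,0.35,0,-0.012,1]]]'
python3 - <<'E'
from h import *
plan([.640,-.1485,.2095],183)
f=manip.grab_frame('scene')
cv2.imwrite('pics/close5.png',cv2.resize(f['color'][150:300,310:450],None,fx=4,fy=4)[:,:,::-1])
E
```

```text
clock: 8.75
tool_pos: [0.6607, -0.1472, 0.2091]
eef_rot: [-0.026, 1.0, -0.0, -0.001]
wrist_force: [0.1, 0.2, 0.2]
finger_gap: -0.002
gripper_force: 0.0
turn [-0.    -0.001 -0.   ] shift [ 0.104 -0.001 -0.002] at [ 0.6607 -0.1472  0.2091] xdeg -177.02 t 8.75 F [0.1 0.2 0.2] gap -0.0015605146255959822 0.0
```

View pics/close5.png

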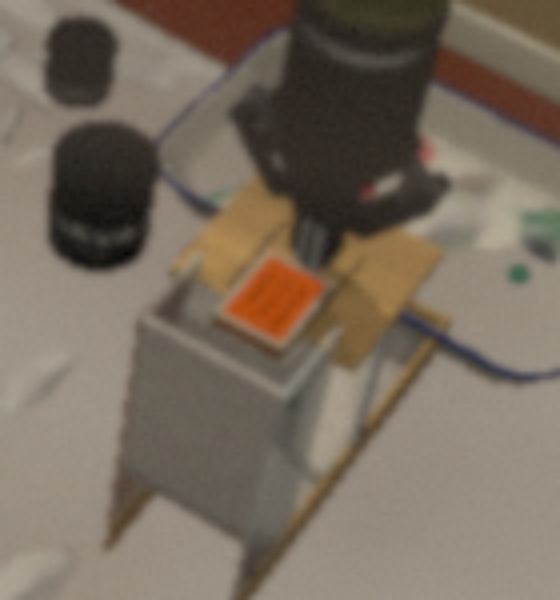

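The fingers have pushed the panel squarely out over the slot (crop 275,300), and it is still level. I'll push on until it tips.

```bash
python3 -m handwheel '[[[0,0,0,0.03,0,0,1],[0,0,0,0.06,0,0,1],[0,0,0,0.09,0,0,1],[0,0,0,0.12,0,0,1],[0,0,0,0.14,0,0,1],[0,0,0,0.14,0,0,1],[0,0,0,0.14,0,0,1],[0,0,0,0.14,0,0,1]]]'
python3 - <<'E'
from h import *
plan([.640,-.1485,.2095],183)
a=manip.grab_frame('scene');b=manip.grab_frame('top')
o=np.hstack([cv2.resize(a['color'][150:300,320:440],None,fx=3,fy=3),cv2.resize(b['color'][115:265,340:460],None,fx=3,fy=3)])
cv2.imwrite('pics/close6.png',o[:,:,::-1])
E
```

```text
clock: 9.47
tool_pos: [0.6343, -0.1483, 0.2092]
eef_rot: [-0.026, 1.0, 0.0, 0.0]
wrist_force: [-0.0, 0.0, 0.0]
finger_gap: 0.001
gripper_force: 0.0
turn [ 0.  0. -0.] shift [-0.028 -0.003 -0.002] at [ 0.6343 -0.1483  0.2092] xdeg -177.01 t 9.4667 F [-0.  0.  0.] gap 0.0008241852514202966 0.0
```

View pics/close6.png

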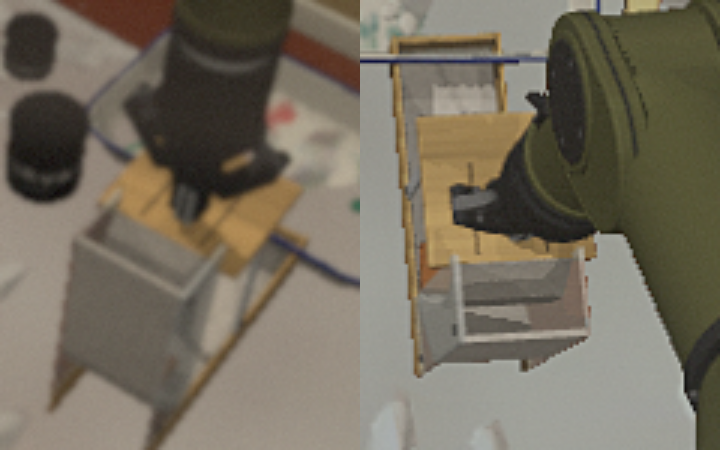

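The panel has left the ledge and dropped into the slot; a sliver of orange shows through the side at composite (425,270). I'll lift clear and wait.

```bash
python3 -m handwheel '[[[0,0,0,0,0,-0.3,1],[0,0,0,0,0,-0.6,1],[0,0,0,0,0.5,-0.6,1],[0,0,0,0,1,-0.6,1],[0,0,0,0,1,-0.6,1],[0,0,0,0,1,-0.6,1],[0,0,0,0,1,-0.6,1],[0,0,0,0,1,-0.6,1],[0,0,0,0,1,-0.6,1],[0,0,0,0,1,-0.6,1],[0,0,0,0,1,-0.6,1],[0,0,0,0,1,-0.6,1]]]'
python3 - <<'E'
from h import *
a=manip.grab_frame('scene');b=manip.grab_frame('top')
o=np.hstack([cv2.resize(a['color'][150:300,320:440],None,fx=3,fy=3),cv2.resize(b['color'][115:265,340:460],None,fx=3,fy=3)])
cv2.imwrite('pics/close7.png',o[:,:,::-1])
for t in('orange_panel','blue_panel','green_panel'):
    for r in manip.recognise(t,b)[:5]:
        e=r['extent'];u,v=(e[0]+e[2])/2,(e[1]+e[3])/2;print(t,round(r['p'],2),np.round(e),pt(b,u,v).round(3))
E
```

```text
clock: 10.57
tool_pos: [0.6238, 0.0492, 0.3287]
eef_rot: [-0.025, 1.0, -0.001, -0.0]
wrist_force: [-0.7, 0.2, -1.0]
finger_gap: 0.001
gripper_force: 0.0
orange_panel 0.94 [255. 200. 285. 223.] [0.626 0.112 0.009]
orange_panel 0.73 [198. 290. 224. 307.] [0.415 0.256 0.003]
blue_panel 0.72 [174. 252. 193. 276.] [0.499 0.324 0.008]
green_panel 0.88 [239. 254. 266. 283.] [0.487 0.155 0.005]
```

View pics/close7.png

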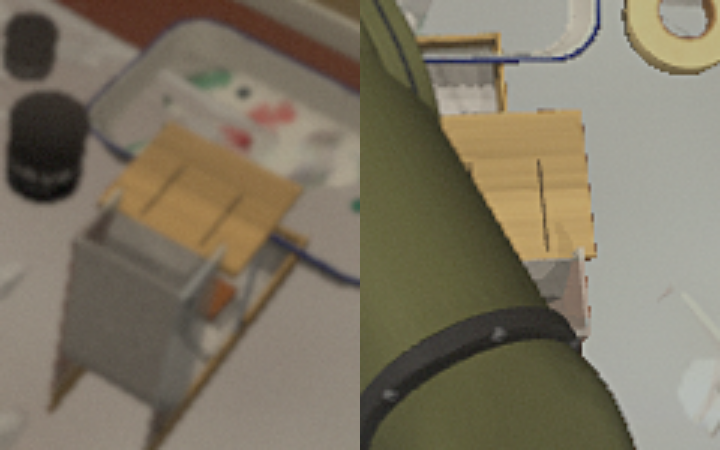

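Through the clear side, orange shows at composite (215,295), under the lip, so the panel may be lodged in the chute. I'll check numerically where it is and whether it is moving.

```bash
cat > loc.py <<'E'
from h import *
def loc():
    a=manip.grab_frame('scene');hsv=cv2.cvtColor(a['color'],cv2.COLOR_RGB2HSV)
    k=np.zeros(hsv.shape[:2],bool);k[205:275,340:430]=True;k&=(hsv[...,0]<13)&(hsv[...,1]>110)
    n,l,st,ce=cv2.connectedComponentsWithStats(k.astype(np.uint8))
    L=np.array([.611,-.148]);c=np.radians(-177);A=np.array([[np.cos(c),np.sin(c)],[-np.sin(c),np.cos(c)]])
    for i in range(1,n):
        if st[i,4]<12: continue
        vs,us=np.nonzero(l==i);P=np.array([pt(a,u,v) for u,v in zip(us,vs)])
        C=np.c_[(P[:,:2]-L)@A.T,P[:,2]]
        print('px',st[i],'chute-frame med',np.median(C,0).round(3),'lo',np.percentile(C,5,axis=0).round(3),'hi',np.percentile(C,95,axis=0).round(3))
        if st[i,4]>40:
            m=C-np.median(C,0);w=np.linalg.svd(m[np.linalg.norm(m,axis=1)<.05])[2][2];print('normal',w.round(2))
    return a
E
python3 -c "
from loc import *
a=loc();print(manip.read_state()['clock']);print((np.array(a['world_from_camera'])[:3,3]).round(2))"
python3 -m handwheel '[[[0,0,0,0,0.6,0,1],[0,0,0,0,0.6,0,1],[0,0,0,0,0.6,0,1],[0,0,0,0,0.6,0,1],[0,0,0,0,0.6,0,1],[0,0,0,0,0.6,0,1],[0,0,0,0,0.6,0,1]]]'
python3 - <<'E'
from loc import *
a=loc();b=manip.grab_frame('top')
o=np.hstack([cv2.resize(a['color'][190:280,345:425],None,fx=5,fy=5,interpolation=cv2.INTER_CUBIC),cv2.resize(b['color'][115:245,345:422],None,fx=3.46,fy=3.46,interpolation=cv2.INTER_CUBIC)[:450]])
cv2.imwrite('pics/close8.png',o[:,:,::-1])
E
```

```text
px [390 244   7  11  33] chute-frame med [-0.123  0.014  0.021] lo [-0.139  0.006  0.017] hi [0.286 0.136 0.516]
10.8667
[-0.09 -0.46  1.05]
clock: 11.45
tool_pos: [0.6178, 0.1692, 0.329]
eef_rot: [-0.025, 1.0, -0.001, 0.0]
wrist_force: [0.9, -0.2, 0.6]
finger_gap: 0.001
gripper_force: 0.0
px [392 244   6   6  18] chute-frame med [-0.134  0.012  0.019] lo [-0.141  0.005  0.015] hi [-0.128  0.018  0.024]
px [390 248   5   8  15] chute-frame med [-0.112  0.017  0.021] lo [-0.122  0.01   0.016] hi [-0.07   0.026  0.066]
```

View pics/close8.png

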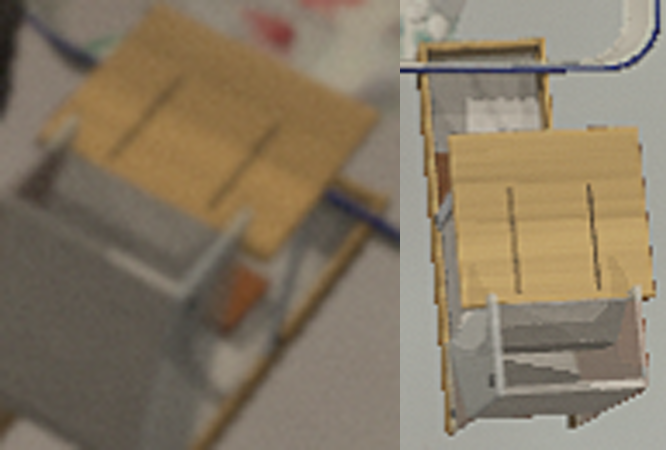

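The panel lies at tray height under the ledge: a reddish-brown face shows at (240,300) in the scene half and (443,175) in the top half. I'll check its hue (paint or bare wood), its tilt and that it is still.

Run:
```python
from h import *
L=np.array([.611,-.148]);c=np.radians(-177);A=np.array([[np.cos(c),np.sin(c)],[-np.sin(c),np.cos(c)]])
allC=[]
for n,(u0,u1,v0,v1) in dict(scene=(384,402,236,262),top=(352,361,155,175)).items():
    f=manip.grab_frame(n);hsv=cv2.cvtColor(f['color'],cv2.COLOR_RGB2HSV).astype(int)
    k=np.zeros(hsv.shape[:2],bool);k[v0:v1,u0:u1]=True;k&=(hsv[...,0]<16)&(hsv[...,1]>90)
    C=[]
    for v,u in zip(*np.nonzero(k)):
        p=pt(f,u,v);q=np.r_[A@(p[:2]-L),p[2]]
        if q[2]<.06: C.append(q);
        if (u+v)%3==0: print(n,u,v,hsv[v,u],f['color'][v,u],q.round(3))
    C=np.array(C);m=C.mean(0);print(n,len(C),m.round(4),np.linalg.svd(C-m)[2][2].round(3),np.c_[C.min(0),C.max(0)].round(3).tolist())
    # references: paint centre/edge colours of look-alike panels not available; chute wood
    print('wood ref',f['color'][(165,175)[n=='top'] ,0])
```

```text
scene 393 243 [ 13 115 111] [111  82  61] [-0.138  0.004  0.023]
scene 392 244 [ 12 128 106] [106  74  53] [-0.138  0.002  0.018]
scene 395 244 [ 12 112 121] [121  90  68] [-0.141  0.009  0.02 ]
scene 391 245 [ 12 102 103] [103  79  62] [-0.001  0.044  0.178]
scene 394 245 [ 12 162 118] [118  73  43] [-0.139  0.008  0.016]
scene 397 245 [ 13 106 118] [118  91  69] [-0.143  0.014  0.017]
scene 390 246 [12 98 96] [96 74 59] [0.003 0.044 0.178]
scene 393 246 [ 12 165 113] [113  70  40] [-0.133  0.008  0.018]
scene 396 246 [ 12 165 113] [113  68  40] [-0.137  0.014  0.019]
scene 392 247 [ 12 151 110] [110  70  45] [-0.127  0.008  0.02 ]
scene 395 247 [ 12 171 116] [116  69  38] [-0.134  0.013  0.017]
scene 398 247 [ 12  99 106] [106  82  65] [-0.14   0.019  0.016]
scene 391 248 [ 13 134 105] [105  73  50] [-0.122  0.007  0.02 ]
scene 394 248 [ 12 171 115] [115  70  38] [-0.131  0.012  0.015]
scene 397 248 [ 10 132  95] [95 63 46] [-0.137  0.018  0.014]
scene 390 249 [ 13 112  98] [98 74 55] [0.002 0.045 0.167]
scene 393 249 [ 12 170 114] [114  69  38] [-0.124  0.012  0.018]
scene 396 249
[... 1358 characters left out ...]
 0.018]
top 357 165 [ 12 156 111] [111  71  43] [-0.131 -0.035  0.019]
top 356 166 [ 12 153 108] [108  69  43] [-0.128 -0.038  0.019]
top 358 167 [ 12 149 103] [103  66  43] [-0.124 -0.034  0.023]
top 357 168 [ 12 140 111] [111  74  50] [-0.122 -0.037  0.023]
top 356 169 [ 11 143  89] [89 58 39] [-0.121 -0.039  0.019]
top 359 169 [ 14 117 122] [122  93  66] [-0.119 -0.032  0.022]
top 358 170 [ 12 119 114] [114  83  61] [-0.118 -0.034  0.019]
top 357 171 [ 13 147 113] [113  76  48] [-0.115 -0.037  0.022]
top 356 172 [ 13 148 100] [100  68  42] [-0.112 -0.04   0.024]
top 48 [-0.13   -0.0363  0.0214] [-0.021 -0.949 -0.316] [[-0.147, -0.106], [-0.046, -0.031], [0.009, 0.036]]
wood ref [95 93 82]
```

```bash
python3 -m handwheel '[[[0,0,0,0,0,0,1],[0,0,0,0,0,0,1],[0,0,0,0,0,0,1],[0,0,0,0,0,0,1],[0,0,0,0,0,0,1],[0,0,0,0,0,0,1],[0,0,0,0,0,0,1],[0,0,0,0,0,0,1],[0,0,0,0,0,0,1],[0,0,0,0,0,0,1],[0,0,0,0,0,0,1],[0,0,0,0,0,0,1]]]'
python3 - <<'E'
from h import *
for n,(u0,u1,v0,v1) in dict(scene=(384,402,236,262),top=(352,361,155,175)).items():
    f=manip.grab_frame(n);hsv=cv2.cvtColor(f['color'],cv2.COLOR_RGB2HSV)
    k=np.zeros(hsv.shape[:2],bool);k[v0:v1,u0:u1]=True;k&=(hsv[...,0]<16)&(hsv[...,1]>90)
    C=np.array([q for q in(pt(f,u,v) for v,u in zip(*np.nonzero(k))) if q[2]<.06]);print(n,len(C),np.median(C,0).round(4))
    L=np.array([.611,-.148]);c=np.radians(-177);A=np.array([[np.cos(c),np.sin(c)],[-np.sin(c),np.cos(c)]]);print((A@(np.median(C,0)[:2]-L)).round(4))
print(manip.job_done())
E
```

```text
clock: 12.65
tool_pos: [0.6173, 0.1712, 0.3291]
eef_rot: [-0.026, 1.0, 0.0, 0.0]
wrist_force: [-0.5, -1.0, 0.0]
finger_gap: 0.002
gripper_force: 0.0
scene 73 [ 0.7373 -0.1564  0.0202]
[-0.1256  0.015 ]
top 48 [ 0.7396 -0.1055  0.0202]
[-0.1307 -0.0358]
the job is handed in; nothing more can be done
None
```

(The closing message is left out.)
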